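# Put the battery pack on charge

## Task

Put the battery pack on charge: lift the lever of the draw latch on the front of the battery box until its wire loop springs clear of the catch, swing the lid right up so that it stands open, then lift the pack out and lower it, without dropping it, fully home in the charger with its groove over the charger's rib. Leave the lid standing open, and do not disturb the jar, the meter or the screwdriver.

Things in the scene. Friction and masses are not known exactly. Their poses are not given: they have to be found in the camera images.
- bbox: Grey battery box, fixed, 150 x 240 mm (x, y) and 120 mm high with a 10 mm proud rim band at z 84-120 (170 x 260 there); with the shut lid 152 high. Origin: centre of its underside, on the bench. Its -x side is the front, with the latch; the lid hinges along the rear. Walls 6 mm. The pack stands inside on a floor 8 mm above the origin, at the centre, between ribs 22 mm high.
- lever_pivot (a point): Pivot of the latch lever, axis along the box's y; fixed to the box at (-97, 0, 98) mm in its frame, 12 mm in front of the rim and 22 mm in front of the wall below it.
- lever_grip (a point): Middle of the latch lever's steel paddle, 40 mm wide (box y), 31 long, 11 deep. Shut, the lever hangs straight down in front of the box: this point is 50 mm below and 6.5 mm in front of lever_pivot, 48 mm above the bench, and the lever's end is 20 mm lower. There is 20 mm of free space behind the paddle. Pinch its two side edges, fingers pointing down and tilted towards the box; the paddle can turn between the pads.
- lever (a joint): Angle of the latch lever, rad. 0 = shut, hanging down; grows as its end swings out from the box and up (1.57 = level, 2.5 = stop). It resists (about 3 N at the paddle) up to 0.37 rad, then the spring pulls it on; from about 1.3 the wire loop is slack and at about 1.65 to 1.7 the loop lifts out of the catch and its own light spring throws it outwards. Let go after that, the lever falls back and hangs down with the loop off.
- loop_bar (a point): Middle of the cross-bar of the latch's steel wire loop (38 mm wide, 55 long). Shut, it lies in the catch on the lid's front edge, 40 mm above lever_pivot; free, it hangs out from the lever.
- keeper (a point): The catch on the lid's front edge (a grooved steel ledge 24 mm wide): the point where the loop's bar lies when latched. It moves with the lid.
- lid_handle (a point): Middle of the lid's lift handle, a straight steel bar 12 mm thick and 104 long along the box's y, 42 mm above the lid's top and 32 mm behind its front edge; 194 mm above the bench when shut. In the lid's frame it is 138 mm in front of and 74 mm above the hinge.
- lid_hinge (a point): Middle of the lid's hinge line (along the box's y), fixed at (85, 0, 120) mm in the box's frame. The lid is 170 x 260 mm and 32 high.
- lid (a joint): Opening angle of the lid, rad; 0 = shut, grows as the front edge swings up and back, stop at 1.75. It cannot open while latched. Its hinge is stiff: the lid stays where it is left; about 4 to 5 N at the handle moves it.
- pack_center (a point): Centre (half-way up) of the black battery pack, a block 100 x 58 mm (x, y) and 105 high, 0.5 to 0.8 kg, standing upright, its foot chamfered 2.5 mm. A groove 14 wide and 12 deep runs down the middle of its +x end from top to bottom. In the box its x axis is the box's; its top is 7 mm below the box's rim. Brass contacts on top are flush to 2 mm.
- charger: White charger block, fixed, 150 x 104 mm (x, y) and 50 high. Origin: centre of its underside, on the bench. An open-topped well 105 x 63 mm, centred, 38 deep (floor 12 above the origin, pack_center 64.5 above it when home). In the middle of the well's +x wall a vertical rib 9 wide, 9 proud fits the pack's groove: the pack goes in only with its x axis along the charger's x. 2.5 mm play each way.
- jar: White screw-cap jar, 46 mm across, 62 high, a bystander; origin under its centre.
- meter: Dark hand-held meter lying flat, 170 x 78 x 34 mm, a bystander; origin under its centre.
- driver: Screwdriver lying flat, 190 mm long, a bystander.
There are look-alikes about, which are no part of the job. There is more than one size of the charger; the one meant has the size given above.

How it is judged:
By the outcome, as a careful person would: the job done as asked, in the order asked, and still so for the second after the job is handed in, with the robot touching nothing.
It also fails if it takes over 72 s, if anything falls off the work surface, if the arm or the gripper's body presses on something with over 40 N, if the wrist force passes 120 N, or if a joint passes its speed limit or range.

## Robot

A 6-joint arm with a two-finger parallel gripper is mounted at the origin on the work surface. World frame = base frame: x ahead of the robot, y to its left, z up, the work surface at z = 0. Lengths are in m, angles in rad, forces in N, time in s.
With the tool pointing down it reaches from about 0.35 to 0.95 m from the base axis. Payload 17.4 kg.
Tool frame: the origin (TCP) lies on the front face of the gripper's body, between the roots of the fingers; the fingertips stand 84 mm ahead of it and the grasp point (between the pads) lies 65 mm ahead of it; z points along the fingers, y is the direction in which the jaws open and shut (so a half turn about z gives the same grasp; the last joint's range is limited). The gripper opens to 93 mm and grips with 3 to 60 N. Pads are 15 mm wide; open, the fingers measure 128 mm over their backs; the gripper's body (75 mm by 188 mm) begins 65 mm behind the grasp point.
Start: joints at [-1.275, 0.116, 1.442, -0, 1.584, -0.038], TCP at [0.221, -0.638, 0.303] pointing down, gripper open.
Joint ranges: [-2.83, 2.83], [-0.83, 2.19], [0.07, 2.5], [-1.14, 4.28], [0.01, 3], [-2.97, 2.97]. Speed limits (rad/s): [1.89, 1.89, 2.22, 3.14, 3.14, 3.14].

## Interface

Orientations are given as a unit quaternion [x, y, z, w].
In Python, from bench import bot, kin, eyes, order gives the robot as it stands. Calls block until the motion is done:
- bot.goto(position, orientation): joint-space move of the TCP to a pose.
- bot.move_linear(position, rate=0.15, attitude=None): straight line of the TCP; attitude=None keeps the orientation; rate is the mean speed in m/s.
- bot.set_joints(angles): joint-space move.
- bot.move_gripper(opening): finger opening in m; the grip force is fixed at half the most; returns when the fingers have stopped.
- bot.pause(seconds).
- kin.inverse_kinematics(position, orientation): joint angles nearest the present ones, or None.
- bot.get_obs(): the state.
- eyes.read_camera(name): name is "scene" or "top" or "wrist"; returns the picture (420x560x3 uint8, blue, green, red); there is no depth.
- eyes.camera_info(name): a dict with "camera_matrix" (3x3 intrinsics, pixels), "extrinsics" (4x4, takes a point from world to camera coordinates). Camera axes: x right, y up, looking along -z (the intrinsics and any distortion apply to the point x, -y, -z); pixel columns grow to the right and rows downward; lengths in m; the calibration is good to about 2 mm. A picture is of the moment at which its call begins: read the wrist's pose just before it. camera_info takes no time and is no camera call; for the wrist camera it gives the pose at the moment of the call.
A pose or a line that the arm cannot do raises bot.PlanningError and nothing moves.
- order.hand_in(): hands the job in, once; it reports no verdict.
The state is a dict: "time_s": time; "joints": joint angles; "joint_velocities": joint speeds; "tau": joint torques, N m; "ee_pos": TCP position; "eef_rot": TCP orientation; "force": force on the tool from outside, world axes, zero at the start; "moment": the same for the moment, N m; "grip_width": finger opening in m.
Only numpy, scipy, OpenCV 4.12 (cv2) and the standard library are available. Lean on these libraries where they do the work, as an engineer would, in place of code of your own. Each camera call takes 0.05 s, during which the arm holds its last target. There are 200 camera calls.

## Working session

There is one attempt and no reset: what is moved stays moved. The work goes in short steps, each a Python script; the robot and the scene stay as the last script left them, time stands still between calls to the robot, and variables do not carry over. Pictures are saved under pics/ and viewed, about 8 in all and at most 12, crops included, and the job is handed in when it is done.

```bash
ls; mkdir -p pics; python3 - <<'E'
from bench import bot,kin,eyes,order
import cv2
for n in ("scene","top"):
    im=eyes.read_camera(n); cv2.imwrite(f"pics/{n}0.png",im)
    c=eyes.camera_info(n); print(n,c)
o=bot.get_obs(); print(o['time_s'],o['ee_pos'],o['eef_rot'],o['grip_width'])
E
```

```text
pics
scene {'camera_matrix': array([[517.04993872,   0.        , 277.47361182],
       [  0.        , 517.04993872, 200.81382434],
       [  0.        ,   0.        ,   1.        ]]), 'extrinsics': array([[ 0.7194572 ,  0.69449695,  0.00743818, -0.36711866],
       [-0.50266   ,  0.51327547,  0.69561571,  0.22839472],
       [ 0.47928515, -0.50420461,  0.71837557, -1.60049308],
       [ 0.        ,  0.        ,  0.        ,  1.        ]])}
top {'camera_matrix': array([[511.35180621,   0.        , 269.99487654],
       [  0.        , 511.35180621, 218.35363717],
       [  0.        ,   0.        ,   1.        ]]), 'extrinsics': array([[-0.01390937, -0.99986399, -0.0088623 , -0.04929455],
       [ 0.99236721, -0.01489011,  0.12241567, -0.54957406],
       [-0.12253098, -0.00709193,  0.99243935, -1.2372743 ],
       [ 0.        ,  0.        ,  0.        ,  1.        ]])}
0.1 [ 0.22110423 -0.63764586  0.3020251 ] [ 9.86103361e-01  1.66131960e-01 -7.31963107e-05 -5.72398668e-04] 0.09319348907697597
```

View pics/scene0.png

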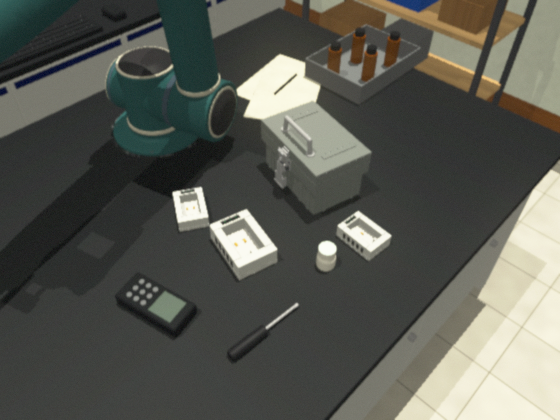

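View pics/top0.png

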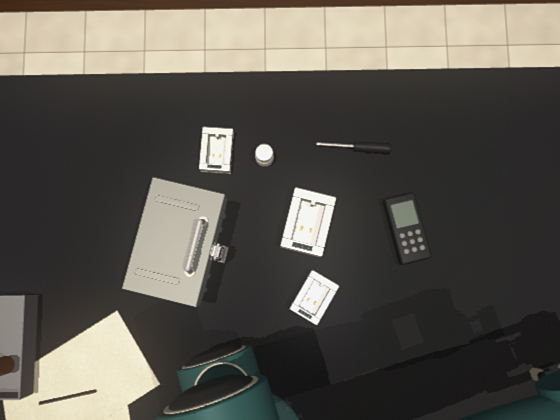

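The top view shows the box with its lid at (175,240) and its latch at (218,252). There are three white chargers, at (216,150), (308,222) and (315,297), and the middle one looks largest. The jar is at (264,154), the driver at (355,147) and the meter at (407,228).

```bash
cat > h.py <<'E'
import numpy as np, cv2
from bench import bot,kin,eyes,order
from scipy.spatial.transform import Rotation as R
def cast(px,z,info):
    K=info["camera_matrix"];E=info["extrinsics"];px=np.atleast_2d(px).astype(float)
    d=np.c_[px,np.ones(len(px))]@np.linalg.inv(K).T; d=d*[1,-1,-1]
    d=d@E[:3,:3]; c=-E[:3,:3].T@E[:3,3]
    return c+d*((z-c[2])/d[:,2])[:,None]
def proj(P,info):
    P=np.atleast_2d(P);E=info["extrinsics"];q=(P@E[:3,:3].T+E[:3,3])*[1,-1,-1]
    q=q@info["camera_matrix"].T; return q[:,:2]/q[:,2:]
def rect(cnt,z,info):
    P=cast(cnt.reshape(-1,2),z,info)[:,:2]
    (c,s,a)=cv2.minAreaRect((P*1000).astype(np.float32))
    if s[0]<s[1]: s=s[::-1];a+=90
    a=(a+90)%180-90
    return np.array(c)/1000,np.array(s),a
E
python3 - <<'E'
from h import *
im=cv2.imread("pics/top0.png");I=eyes.camera_info("top")
hsv=cv2.cvtColor(im,cv2.COLOR_BGR2HSV)
for nm,(lo,hi),z in (("white",(200,255),.05),("grey",(110,190),.152)):
    m=cv2.inRange(hsv,(0,0,lo),(180,70,hi)); m[:90]=0
    m=cv2.morphologyEx(m,cv2.MORPH_OPEN if nm=="grey" else cv2.MORPH_CLOSE,np.ones((5,5) if nm=="grey" else (3,3)))
    for c in cv2.findContours(m,cv2.RETR_EXTERNAL,2)[0]:
        if cv2.contourArea(c)>300: print(nm,cv2.boundingRect(c),*rect(c,z,I))
cr=cv2.resize(im[120:330,110:390],None,fx=2.8,fy=2.8,interpolation=cv2.INTER_CUBIC)
cv2.imwrite("pics/crop1.png",cr)
E
```

```text
white (4, 311, 155, 109) [0.13947969 0.40200055] [346.97158813 232.70617676] -58.6222038269043
white (290, 271, 49, 54) [ 0.35445242 -0.1607352 ] [107.27981567  74.83692169] -31.584270477294922
white (151, 216, 57, 90) [0.45664175 0.15132912] [215.7353363 108.6789093] -15.432662963867188
white (281, 188, 55, 68) [ 0.53817731 -0.15034795] [148.62341309 103.70607758] -14.968292236328125
white (199, 127, 34, 44) [0.72448206 0.07622342] [107.1113205   75.48203278] -4.7875823974609375
grey (0, 372, 21, 20) [0.18414996 0.51260931] [43.69528961 40.65631866] -87.357013463974
grey (0, 296, 25, 60) [0.30521661 0.51702991] [128.37124634  53.93532562] -0.1168212890625
grey (392, 201, 26, 26) [ 0.54003668 -0.36002374] [53.32207489 50.16104507] 12.152771949768066
grey (137, 179, 84, 71) [0.53396967 0.14745929] [164.26309204 164.22125244] -11.731002807617188
```

View pics/crop1.png

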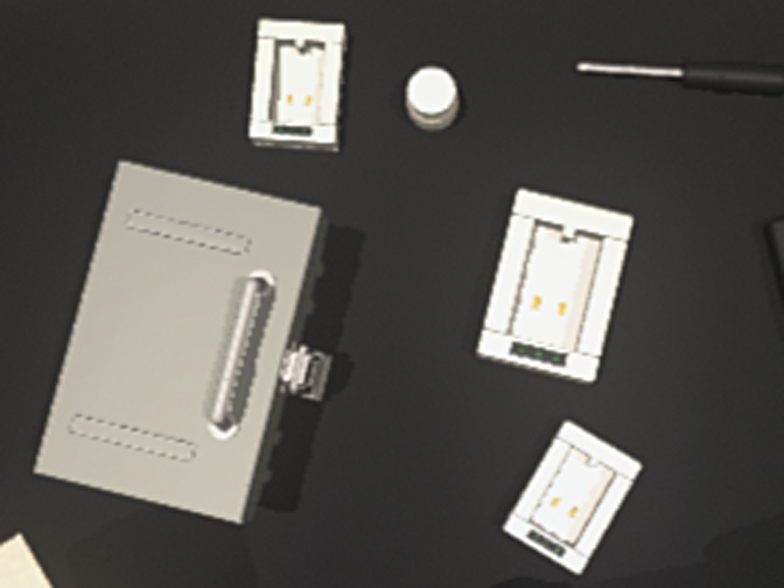

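The target is the middle charger, at (308,222) in the top view. It measures 149x104 mm, while the look-alikes at (216,150) and (315,297) are 107x75. The crop confirms this and shows the rib at the far (+world x) end, so its yaw is about -15°. The box front faces world -y. Next I'll measure the lid corners and check reachability.

```bash
cat >> h.py <<'E'
def tool(yaw,t,roll=0):
    """box yaw; t>0: fingers tilt towards box +x from straight down. jaw along box y (roll=0) or box x (roll=90)"""
    Rb=R.from_euler('z',yaw).as_matrix()
    z=np.array([np.sin(t),0,-np.cos(t)]);y=np.array([0,1.,0])
    if roll==90: y=np.array([np.cos(t),0,np.sin(t)])
    if roll==180: y=-y
    if roll==270: y=-np.array([np.cos(t),0,np.sin(t)])
    return Rb@np.c_[np.cross(y,z),y,z]
def q(M): return R.from_matrix(M).as_quat()
def tcp(grip,M): return np.asarray(grip)-.065*M[:,2]
E
python3 - <<'E'
from h import *
im=cv2.imread("pics/top0.png");I=eyes.camera_info("top")
E=I["extrinsics"];print("cam",-E[:3,:3].T@E[:3,3])
g=cv2.cvtColor(im,cv2.COLOR_BGR2GRAY)
# lid outline: intensity along profiles
m=cv2.inRange(g,120,255); mm=np.zeros_like(m); mm[160:320,110:236]=255
m=cv2.morphologyEx(m&mm,cv2.MORPH_CLOSE,np.ones((9,9))); m=cv2.morphologyEx(m,cv2.MORPH_OPEN,np.ones((25,25)))
c=max(cv2.findContours(m,cv2.RETR_EXTERNAL,2)[0],key=cv2.contourArea)
h=cv2.convexHull(c); ap=cv2.approxPolyDP(h,6,True)
print(cv2.boundingRect(c),ap.reshape(-1,2)); print(rect(h,.152,I)); print(cast(ap.reshape(-1,2),.152,I))
print(g[240,195:240]); print(g[240,120:145])
W=eyes.camera_info("wrist");o=bot.get_obs()
Rt=R.from_quat(o['eef_rot']).as_matrix();Ew=W["extrinsics"]
print("wristcam in tool pos",Rt.T@((-Ew[:3,:3].T@Ew[:3,3])-o['ee_pos']),"look",Rt.T@(-Ew[2,:3]),"up",Rt.T@Ew[1,:3],W["camera_matrix"])
E
```

```text
cam [ 0.39308919 -0.06624573  1.29475932]
(128, 183, 91, 118) [[151 183]
 [218 193]
 [213 259]
 [197 300]
 [128 289]]
(array([0.48577127, 0.15344286]), array([258.324646  , 181.32194519]), -14.434761047363281)
[[0.61930758 0.21159876 0.152     ]
 [0.59387387 0.05901656 0.152     ]
 [0.44468088 0.0704034  0.152     ]
 [0.35472384 0.10583616 0.152     ]
 [0.38093609 0.25925081 0.152     ]]
[214 170 154 138 105 100 101 100 115 164 191 191 189 190 189 192 194 153
  79  65  69  68  58  41  41  40  41  41  39  40  41  41  40  39  40  40
  46  51  52  52  50  52  50  50  51]
[ 50  50  49  51  50  51  52  50  53  53  53  50  48  44  56 143 187 187
 184 184 184 183 184 184 184]
wristcam in tool pos [ 0.07061059 -0.00058318 -0.08136341] look [-2.54882954e-01 -6.01312101e-04  9.66971726e-01] up [ 0.96697138 -0.00121236  0.25488211] [[321.75756341   0.         287.56740756]
 [  0.         321.75756341 209.73357947]
 [  0.           0.           1.        ]]
```

```bash
python3 - <<'E'
from h import *
np.set_printoptions(precision=2,suppress=True)
yb=np.radians(76);B=np.array([.486,.153,0]);Rb=R.from_euler('z',yb).as_matrix();yc=np.radians(-15);C=np.array([.538,-.150,0])
w=lambda *p:B+Rb@(np.array(p)/1000)
def t(n,g,M): print(n,kin.inverse_kinematics(tcp(g,M),q(M)))
M=tool(yc,0); t("charge",C+[0,0,.08],M); t("charge look",C+[0,0,.25],M)
M=tool(yb,0); t("pack",w(0,0,75),M);t("pack up",w(0,0,250),M);t("box look",w(-30,0,350),M)
for a in (.5,.7,.9): M=tool(yb,a); t("lev",w(-103.5,0,48),M);t("levup",w(-150,0,110),M)
for roll in (90,270):
  print(roll)
  for th in (0,.4,.8,1.2,1.5,1.7):
    c,s=np.cos(th),np.sin(th);g=w(85-138*c+74*s,0,120+138*s+74*c)
    for t0 in (.7,.3,0): t((th,t0),g,tool(yb,t0-th,roll)) 
E
```

```text
charge [-0.32 -0.05  1.87 -0.    1.32 -1.63]
charge look [-0.32 -0.14  1.68 -0.    1.61 -1.63]
pack [ 0.25 -0.16  1.98 -0.    1.32 -2.64]
pack up [ 0.25 -0.25  1.77 -0.    1.62 -2.64]
box look [ 0.2  -0.29  1.64 -0.    1.79 -2.7 ]
lev None
levup [-0.35 -0.34  2.13  0.5   1.43  2.95]
lev [-0.35 -0.23  2.2   0.72  1.33  2.8 ]
levup [-0.45 -0.3   2.15  0.68  1.49  2.8 ]
lev [-0.44 -0.15  2.22  0.89  1.41  2.63]
levup [-0.54 -0.23  2.16  0.85  1.56  2.67]
90
(0, 0.7) [-0.23 -0.38  2.07  0.7   1.47 -1.64]
(0, 0.3) [-0.01 -0.37  1.97  0.29  1.47 -1.36]
(0, 0) [ 0.16 -0.3   1.9  -0.    1.54 -1.17]
(0.4, 0.7) [ 0.07 -0.35  1.88  0.29  1.52 -1.26]
(0.4, 0.3) [ 0.28 -0.23  1.77 -0.09  1.65 -1.05]
(0.4, 0) [ 0.41 -0.12  1.7  -0.32  1.79 -0.95]
(0.8, 0.7) [ 0.37 -0.17  1.67 -0.08  1.7  -0.97]
(0.8, 0.3) [ 0.51 -0.    1.57 -0.38  1.91 -0.88]
(0.8, 0) [ 0.58  0.13  1.52 -0.58  2.07 -0.87]
(1.2, 0.7) [ 0.58  0.1   1.46 -0.36  1.95 -0.82]
(1.2, 0.3) [ 0.66  0.27  1.38 -0.63  2.17 -0.85]
(1.2, 0) [ 0.69  0.38  1.36 -0.85  2.32 -0.92]
(1.5, 0.7) [ 0.68  0.31  1.32 -0.54  2.13 -0.79]
(1.5, 0.3) [ 0.73 
[... 324 characters left out ...]
4  1.97]
(0.4, 0.7) [ 0.07 -0.35  1.88  0.29  1.52  1.88]
(0.4, 0.3) [ 0.28 -0.23  1.77 -0.09  1.65  2.09]
(0.4, 0) [ 0.41 -0.12  1.7  -0.32  1.79  2.19]
(0.8, 0.7) [ 0.37 -0.17  1.67 -0.08  1.7   2.17]
(0.8, 0.3) [ 0.51 -0.    1.57 -0.38  1.91  2.26]
(0.8, 0) [ 0.58  0.13  1.52 -0.58  2.07  2.27]
(1.2, 0.7) [ 0.58  0.1   1.46 -0.36  1.95  2.32]
(1.2, 0.3) [ 0.66  0.27  1.38 -0.63  2.17  2.3 ]
(1.2, 0) [ 0.69  0.38  1.36 -0.85  2.32  2.22]
(1.5, 0.7) [ 0.68  0.31  1.32 -0.54  2.13  2.35]
(1.5, 0.3) [ 0.73  0.47  1.27 -0.83  2.34  2.25]
(1.5, 0) [ 0.74  0.56  1.28 -1.09  2.47  2.11]
(1.7, 0.7) [ 0.73  0.45  1.23 -0.66  2.25  2.34]
(1.7, 0.3) [ 0.75  0.59  1.21 -0.98  2.44  2.18]
(1.7, 0) None
```

```bash
python3 - <<'E'
from h import *
import pickle
yb=np.radians(76);B=np.array([.486,.153,0]);Rb=R.from_euler('z',yb).as_matrix();yc=np.radians(-15);C=np.array([.538,-.150,0])
M=tool(yc,0); bot.goto(tcp(C+[0,0,.25],M),q(M)); I1=eyes.camera_info("wrist"); a=eyes.read_camera("wrist")
M=tool(yb,0); bot.goto(tcp(B+Rb@[-.03,0,.33],M),q(M)); I2=eyes.camera_info("wrist"); b=eyes.read_camera("wrist")
cv2.imwrite("pics/wc.png",a);cv2.imwrite("pics/wb.png",b);pickle.dump((I1,I2),open("I.pkl","wb"))
s=np.vstack([cv2.resize(a[:, :],(400,300)),cv2.resize(b,(400,300))]); cv2.imwrite("pics/w12.png",np.hstack([cv2.resize(a,(400,300)),cv2.resize(b,(400,300))]))
print(bot.get_obs()['time_s'])
E
```

```text
3.4167
```

View pics/w12.png

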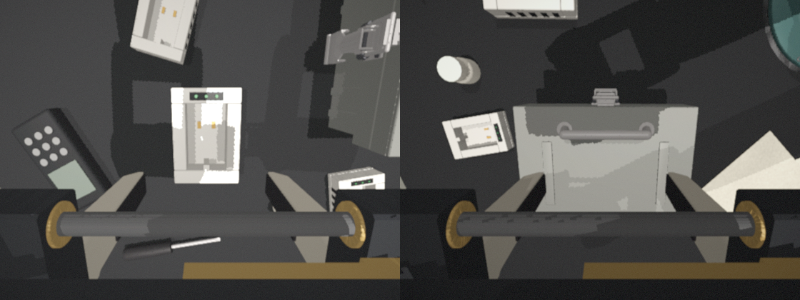

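Left half (charger view): the charger's corners are near (172,88), (242,88), (240,183) and (176,183), with the rib at the bottom. Right half (box view): the lid's front edge is at row ~105, the handle runs (560-650,132), and the latch is at (605,97). I'll fit edge lines next.

```bash
python3 - <<'E'
from h import *
import pickle
np.set_printoptions(precision=4,suppress=True)
I1,I2=pickle.load(open("I.pkl","rb"))
a=cv2.cvtColor(cv2.imread("pics/wc.png"),cv2.COLOR_BGR2GRAY);b=cv2.cvtColor(cv2.imread("pics/wb.png"),cv2.COLOR_BGR2GRAY)
def edge(g,p0,p1,n=40,L=9,z=.05,I=None,name=""):
    """strongest gradient across segment p0-p1, robust line fit, cast"""
    p0,p1=np.array(p0,float),np.array(p1,float);d=(p1-p0)/np.linalg.norm(p1-p0);nn=np.array([-d[1],d[0]])
    gs=cv2.GaussianBlur(g,(0,0),1).astype(np.float32);s=np.arange(-L,L+.1,.25);out=[]
    for f in np.linspace(.08,.92,n):
        P=p0+f*(p1-p0)+s[:,None]*nn
        v=cv2.remap(gs,P[:,0].astype(np.float32),P[:,1].astype(np.float32),1).ravel()
        k=np.argmax(abs(np.gradient(v)));out.append(P[k])
    P=np.array(out,np.float32);l=cv2.fitLine(P,cv2.DIST_HUBER,0,.01,.01).ravel()
    r=abs((P-l[2:])@[-l[1],l[0]]); Q=P[r<1.5]; l=cv2.fitLine(Q,cv2.DIST_L2,0,.01,.01).ravel()
    W=cast([l[2:]-l[:2]*20,l[2:]+l[:2]*20],z,I)[:,:2]; dd=W[1]-W[0]
    print(name,"in",len(Q),"ang",np.degrees(np.arctan2(dd[1],dd[0]))%180); return W
def X(A,B):
    d1=A[1]-A[0];d2=B[1]-B[0];t=np.linalg.solve(np.c_[d1,-d2],B[0]-A[0]);return A[0]+t[0]*d1
s=1.4
tl,tr,br,bl=[np.array(p)*s for p in((172,88),(242,88),(240,183),(176,183))]
E=[edge(a,p,q_,z=.05,I=I1,name="ch") for p,q_ in((tl,tr),(tr,br),(br,bl),(bl,tl))]
Q=[X(E[i],E[(i+1)%4]) for i in range(4)];print(np.array(Q),"ctr",np.mean(Q,0),[np.linalg.norm(Q[i]-Q[i-1]) for i in range(4)])
o=np.array([400,0])
f=lambda p:(np.array(p)-o)*s
F=edge(b,f((517,106)),f((590,106)),z=.152,I=I2,name="front L");F2=edge(b,f((620,106)),f((695,106)),z=.152,I=I2,name="front R")
Lf=edge(b,f((515,112)),f((520,190)),z=.152,I=I2,name="left");Rt=edge(b,f((697,112)),f((694,190)),z=.152,I=I2,name="right")
c1,c2=X(F,Lf),X(F2,Rt);print("lid front corners",c1,c2,np.linalg.norm(c1-c2),"mid",(c1+c2)/2)
cv2.imwrite("pics/lid.png",cv2.resize(b[115:270,150:430],None,fx=2.8,fy=2.8))
E
```

```text
ch in 39 ang 75.7779249800587
ch in 40 ang 165.11727882128247
ch in 40 ang 74.96317827354224
ch in 40 ang 165.3206430896747
[[ 0.4799 -0.0789]
 [ 0.626  -0.1178]
 [ 0.599  -0.2183]
 [ 0.4542 -0.1803]] ctr [ 0.5398 -0.1488] [np.float64(0.10459264324346383), np.float64(0.15116516247410483), np.float64(0.10405479635656117), np.float64(0.14968027024273994)]
front L in 34 ang 165.89471507454002
front R in 28 ang 161.68234371954193
left in 37 ang 75.65141248152008
right in 37 ang 75.70174893888276
lid front corners [0.5911 0.0425] [0.3426 0.1118] 0.25802885241279283 mid [0.4668 0.0771]
```

View pics/lid.png

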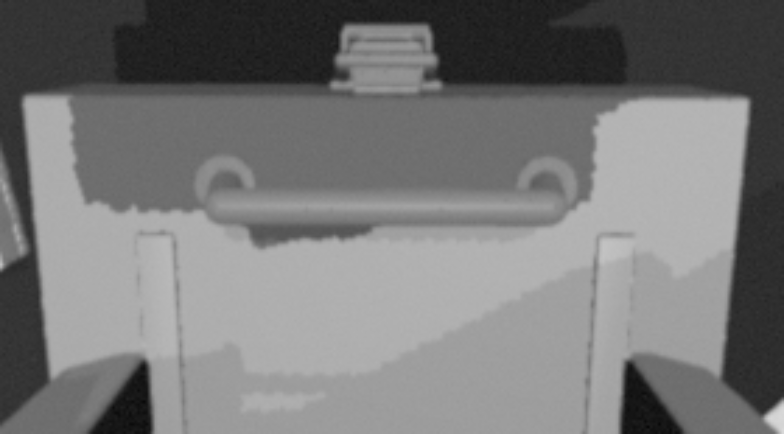

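The crop shows the lid's top front corners at crop (24,96) and (748,98), the handle axis from (207,207) to (567,207), and the latch loop and lever at (387,60).

```bash
python3 - <<'E'
from h import *
import pickle
np.set_printoptions(precision=4,suppress=True)
I2=pickle.load(open("I.pkl","rb"))[1]
u=lambda p:np.array(p)/2.8+[150,115]
c=cast([u((24,96)),u((748,98))],.152,I2)[:,:2];d=c[0]-c[1];print(c,np.linalg.norm(d),np.degrees(np.arctan2(d[1],d[0])))
h=cast([u((207,207)),u((567,207))],.194,I2)[:,:2];e=h[0]-h[1];print(h,np.linalg.norm(e),np.degrees(np.arctan2(e[1],e[0])))
y=np.radians(75.7);x=np.array([np.cos(y),np.sin(y)])
print("B from front",c.mean(0)+.085*x,"from handle",h.mean(0)+.053*x)
B0=np.r_[c.mean(0)+.085*x,0];Rb=R.from_euler('z',y).as_matrix()
T=eyes.camera_info("top");S=eyes.camera_info("scene")
pts=[B0+Rb@np.array(p) for p in((-.085,-.13,.152),(-.085,.13,.152),(.085,.13,.152),(.085,-.13,.152),(-.053,-.052,.194),(-.053,.052,.194),(-.1,0,.048))]
print("top",proj(pts,T));print("scene",proj(pts,S))
im=cv2.imread("pics/scene0.png")
for p in proj(pts,S): cv2.circle(im,tuple(int(round(8*v)) for v in p),8,(0,0,255),-1,shift=3)
im2=cv2.imread("pics/top0.png")
for p in proj(pts,T): cv2.circle(im2,tuple(int(round(8*v)) for v in p),8,(0,0,255),-1,shift=3)
cv2.imwrite("pics/chk.png",np.hstack([cv2.resize(im[90:220,245:385],(400,372)),cv2.resize(im2[170:310,115:255],(372,372))]))
E
```

```text
[[0.5913 0.0473]
 [0.3426 0.1105]] 0.25659497654550156 -14.26224726529718
[[0.53   0.0955]
 [0.4189 0.1234]] 0.11456159123059378 -14.113695725550238
B from front [0.488  0.1613] from handle [0.4875 0.1608]
top [[223.3792 193.3273]
 [194.6276 306.3276]
 [120.5967 288.175 ]
 [151.1241 176.2603]
 [198.3957 221.1305]
 [186.2895 267.9306]
 [220.5597 253.1874]]
scene [[316.5918 175.5597]
 [261.2017 118.721 ]
 [313.5922  99.6175]
 [372.4893 151.4298]
 [310.2008 139.5272]
 [287.2624 117.3571]
 [281.6983 177.5346]]
```

View pics/chk.png

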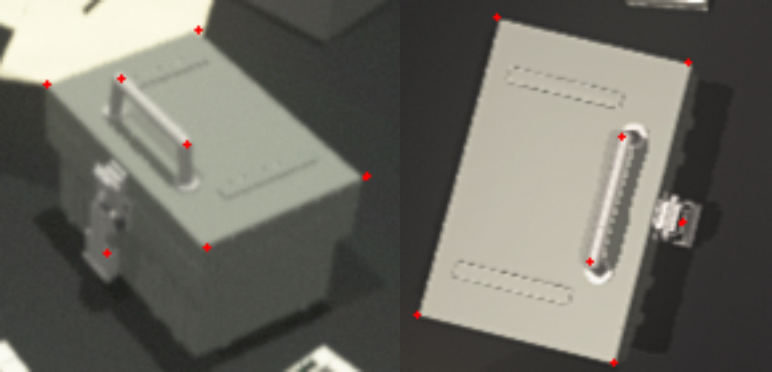

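The projected model matches both views within about 1 px, so I'll use B=(0.4878,0.161) and yaw 75.8°. Now the lever.

```bash
cat >> h.py <<'E'
YB=np.radians(75.8);B=np.array([.4878,.161,0]);RB=R.from_euler('z',YB).as_matrix()
w=lambda *p:B+RB@(np.array(p)/1000)
def st(n=""):
    o=bot.get_obs();print(n,"t%.1f"%o['time_s'],"F",RB.T@np.round(o['force'],1),"w%.4f"%o['grip_width'],np.round(RB.T@(o['ee_pos']-B)*1000,1))
E
python3 - <<'E'
from h import *
np.set_printoptions(precision=1,suppress=True)
M=tool(YB,.75,180)
p=lambda x,z:tcp(w(x,0,z),M)
bot.goto(p(-260,200),q(M)); st("via")
bot.goto(p(-165,114),q(M)); bot.move_linear(p(-103.5,49),rate=.1); st("at")
bot.move_gripper(.03); st("grip")
for a in np.arange(.2,1.86,.15):
    c,s=np.cos(a),np.sin(a); bot.move_linear(p(-97-6.5*c-50*s,98-50*c+6.5*s),rate=.12); st("%.2f"%a)
im=eyes.read_camera("scene");cv2.imwrite("pics/s2.png",im)
W=eyes.read_camera("wrist");cv2.imwrite("pics/s2w.png",np.hstack([cv2.resize(im[70:230,220:420],(400,320)),cv2.resize(W,(400,320))]))
E
```

```text
via t5.4 F [-0.2  0.4  0.1] w0.0930 [-304.2   -0.1  247.7]
at t7.0 F [-1.  -0.5 -1.2] w0.0931 [-148.1   -0.3   97. ]
grip t7.9 F [ 2.6 -7.  -5.3] w0.0399 [-147.9   -0.5   96.6]
0.20 t8.1 F [ 1.1 -4.8 -0.7] w0.0396 [-157.8   -0.5   98.2]
0.35 t8.4 F [ 1.5 -5.1 -2. ] w0.0396 [-164.8   -0.5  101.1]
0.50 t8.6 F [-0.6 -5.4 -1.8] w0.0401 [-171.2   -0.5  105. ]
0.65 t8.9 F [-1.5 -7.7 -1.9] w0.0395 [-177.    -0.5  109.8]
0.80 t9.1 F [-3.  -6.1 -2. ] w0.0399 [-181.9   -0.4  115.5]
0.95 t9.4 F [-2.7 -6.  -0.2] w0.0395 [-186.    -0.5  122. ]
1.10 t9.6 F [-3.9 -7.4 -0.5] w0.0403 [-189.    -0.4  128.8]
1.25 t9.9 F [-4.4 -6.6 -1.4] w0.0396 [-190.9   -0.5  136.1]
1.40 t10.1 F [-3.6 -7.1 -1.2] w0.0394 [-191.7   -0.4  143.5]
1.55 t10.4 F [-3.4 -7.  -0.8] w0.0397 [-191.5   -0.4  151. ]
1.70 t10.6 F [-4.  -6.9 -1.3] w0.0397 [-190.1   -0.5  158.4]
1.85 t10.9 F [-4.8 -7.2 -1.4] w0.0397 [-187.6   -0.4  165.5]
```

View pics/s2w.png

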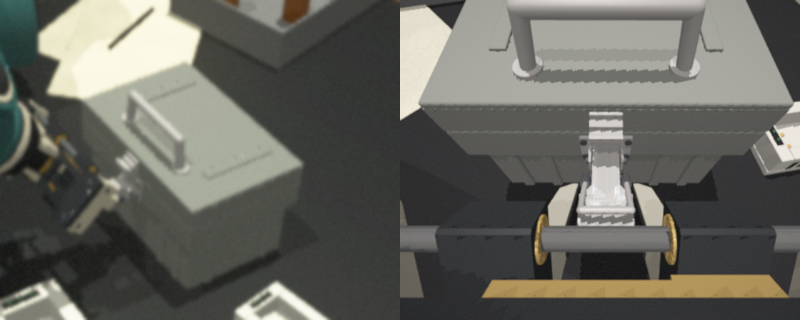

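The wrist view shows the catch bare at (605,120) and the loop swung out over the paddle at (605,210), so the latch is free. Next I'll release it and open the lid.

```bash
python3 - <<'E'
from h import *
np.set_printoptions(precision=1,suppress=True)
M=tool(YB,.75,180); g=w(-97-6.5*np.cos(1.85)-50*np.sin(1.85),0,98-50*np.cos(1.85)+6.5*np.sin(1.85))
bot.move_gripper(.07); bot.move_linear(tcp(g,M)-.11*M[:,2],rate=.2); st("back")
t0=.45
def hp(th):
    c,s=np.cos(th),np.sin(th); return w(85-138*c+74*s,0,120+138*s+74*c)
def T(th): return tool(YB,t0-th,90)
M=T(0); bot.goto(tcp(hp(0),M)-.1*M[:,2],q(M)); bot.move_gripper(.035)
bot.move_linear(tcp(hp(0),M),rate=.12); st("at"); bot.move_gripper(0.005); st("grip")
for th in np.r_[.05:.4:.1,.5:1.6:.15,1.66]:
    M=T(th)
    try: bot.move_linear(tcp(hp(th),M),rate=.12,attitude=q(M))
    except bot.PlanningError as e: print("plan",th,e);break
    st("%.2f"%th)
    f=np.linalg.norm(bot.get_obs()['force'])
    if f>35: print("force");break
im=eyes.read_camera("scene");cv2.imwrite("pics/s3.png",im)
E
```

```text
back t12.4 F [ 0.2 -0.3 -0.4] w0.0699 [-262.2    0.2  245.2]
at t15.1 F [ 0.2 -0.8 -0.3] w0.0348 [-81.4  -0.2 253.2]
grip t15.7 F [-7.6  0.4  1.7] w0.0111 [-81.8  -0.2 252.7]
0.05 t15.9 F [-8.7  0.7  4.7] w0.0114 [-74.5  -0.2 261.5]
0.15 t16.2 F [-8.9 -0.1  6. ] w0.0112 [-59.5  -0.2 276.8]
0.25 t16.6 F [-6.6 -1.4  6.9] w0.0111 [-43.2  -0.2 290.2]
0.35 t16.9 F [-5.7 -2.4  6.8] w0.0111 [-25.8  -0.2 302. ]
0.50 t17.3 F [-4.3 -2.9  7. ] w0.0112 [  2.6  -0.2 316.3]
0.65 t17.7 F [-1.7 -3.8  7.2] w0.0109 [ 32.7  -0.3 326.2]
0.80 t18.1 F [-0.1 -5.3  6.4] w0.0108 [ 64.1  -0.4 331.6]
0.95 t18.5 F [-0.1 -4.1  6.9] w0.0112 [ 95.9  -0.5 332.1]
1.10 t19.0 F [ 1.6 -5.8  5.7] w0.0112 [127.5  -0.6 327.9]
1.25 t19.4 F [ 3.7 -5.6  5.5] w0.0108 [158.2  -0.6 319. ]
1.40 t19.8 F [ 3.1 -6.6  3.8] w0.0113 [187.3  -0.7 305.6]
1.55 t20.2 F [ 4.9 -6.3  3.8] w0.0109 [213.9  -0.7 288. ]
1.66 t20.6 F [ 4.9 -6.4  3.5] w0.0110 [231.6  -0.7 272.6]
```

View pics/s3.png

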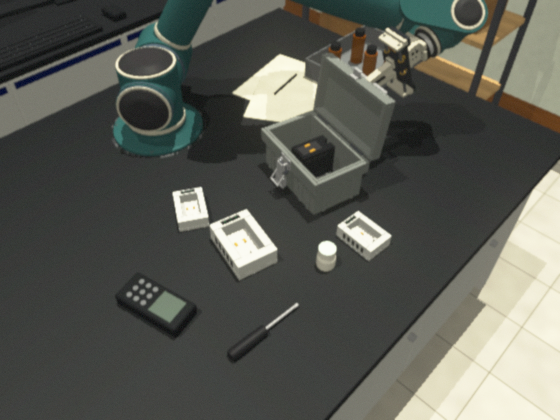

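The lid is standing open at about 1.66 rad and the pack is visible at (315,153). I'll release the handle, retreat and look into the box.

```bash
python3 - <<'E'
from h import *
import pickle
np.set_printoptions(precision=1,suppress=True)
o=bot.get_obs();M=R.from_quat(o['eef_rot']).as_matrix();P=np.array(o['ee_pos'])
bot.move_gripper(.035); bot.move_linear(P-.08*M[:,2],rate=.15); st("back")
P2=w(180,0,430); M2=tool(YB,-.5,90)
try: bot.move_linear(P2,rate=.3,attitude=q(M2))
except bot.PlanningError as e: print(e); bot.goto(P2,q(M2))
st("up")
M=tool(YB,0); bot.goto(tcp(w(-20,0,330),M),q(M)); bot.pause(.2); st("look")
I=eyes.camera_info("wrist");b=eyes.read_camera("wrist");pickle.dump(I,open("I3.pkl","wb"));cv2.imwrite("pics/w3.png",b)
cv2.imwrite("pics/w3c.png",cv2.resize(b[110:310,130:430],None,fx=2.6,fy=2.6))
cv2.imwrite("pics/t3.png",eyes.read_camera("top"))
print(bot.get_obs()['joints'])
E
```

```text
back t21.9 F [-0.2 -0.6 -0.2] w0.0350 [306.   -0.9 300.5]
up t22.8 F [0.9 0.2 0.2] w0.0348 [180.1   0.  428.2]
look t24.6 F [-0.1 -0.3 -0.4] w0.0349 [-19.7  -0.1 394.9]
[ 0.2 -0.3  1.7 -0.   1.8 -2.7]
```

View pics/w3c.png

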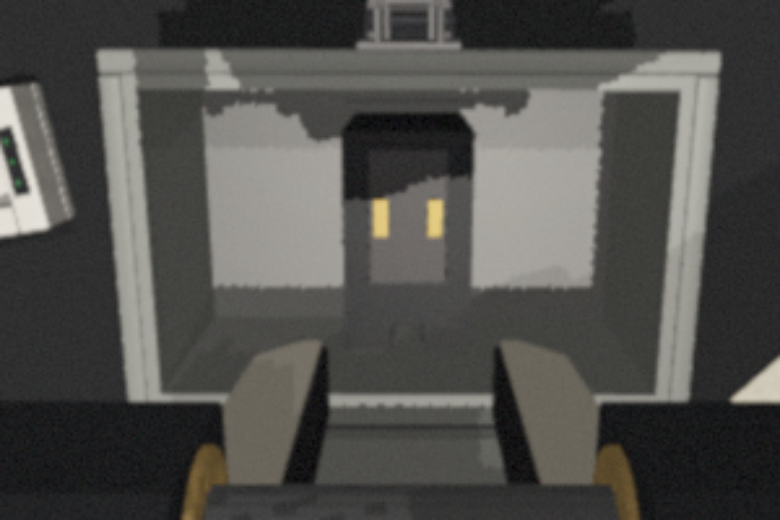

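The pack is in the crop at columns 344-473. Its front end is at row ~113, the groove is at (407,330), and the contacts are at (380,218) and (435,218).

```bash
python3 - <<'E'
from h import *
import pickle
np.set_printoptions(precision=1,suppress=True)
I=pickle.load(open("I3.pkl","rb"))
u=lambda p:np.array(p)/2.6+[130,110]
for n,p in dict(L=(344,200),Rr=(473,200),F=(407,113),G=(407,330),bk=(407,346),c1=(380,218),c2=(435,218)).items():
    print(n,RB.T@(cast(u(p),.113,I)[0]-B)*1000)
for n,p in dict(rimFL=(97,50),rimFR=(721,52)).items(): print(n,RB.T@(cast(u(p),.120,I)[0]-B)*1000)
g=cv2.cvtColor(cv2.imread("pics/w3.png"),cv2.COLOR_BGR2GRAY)
x=int(u((407,0))[0]); print(g[145:250,x])
E
```

```text
L [-20.6 -28.4 113. ]
Rr [-20.7  28.4 113. ]
F [-58.6  -0.7 113. ]
G [ 39.9  -0.6 113. ]
bk [ 47.7  -0.6 113. ]
c1 [-12.6 -12.6 113. ]
c2 [-12.6  11.8 113. ]
rimFL [ -84.7 -128.7  120. ]
rimFR [-84.2 129.2 120. ]
[ 76  71  69  62  65  69  74  68  38  13  16  13  23  15  15  13  34  35
  27  36  31  33  39  44  45  52  52  48  46  42  48  45  50  50  44  50
  63  72  93 107 112 110 111 109 110 110 110 109 108 111 107 106 110 109
 109 108 105 108 108 107 107 109 108 107 108 105 107 105 106 107 104 107
 103  93  80  75  68  73  74  75  73  73  71  70  72  71  71  72  67  70
  73  75  72  71  71  69  71  66  67  67  68  67  67  66  69]
```

The box rim agrees within 1 mm and the pack is centred within 1 mm in y. Before picking, I'll look at the charger once more from the opposite side to cancel calibration bias.

```bash
cat >> h.py <<'E'
def edge(g,p0,p1,n=40,L=8,z=.05,I=None):
    p0,p1=np.array(p0,float),np.array(p1,float);d=(p1-p0)/np.linalg.norm(p1-p0);nn=np.array([-d[1],d[0]])
    gs=cv2.GaussianBlur(g,(0,0),1).astype(np.float32);s=np.arange(-L,L+.1,.25);out=[]
    for f in np.linspace(.1,.9,n):
        P=p0+f*(p1-p0)+s[:,None]*nn
        v=cv2.remap(gs,P[:,0].astype(np.float32),P[:,1].astype(np.float32),1).ravel()
        out.append(P[np.argmax(abs(np.gradient(v)))])
    P=np.array(out,np.float32);l=cv2.fitLine(P,cv2.DIST_HUBER,0,.01,.01).ravel()
    Q=P[abs((P-l[2:])@[-l[1],l[0]])<1.5];l=cv2.fitLine(Q,cv2.DIST_L2,0,.01,.01).ravel()
    W=cast([l[2:]-l[:2]*20,l[2:]+l[:2]*20],z,I)[:,:2];dd=W[1]-W[0];print("in",len(Q),"ang%.2f"%(np.degrees(np.arctan2(dd[1],dd[0]))%180));return W
def X(A,B):
    d1=A[1]-A[0];d2=B[1]-B[0];t=np.linalg.solve(np.c_[d1,-d2],B[0]-A[0]);return A[0]+t[0]*d1
E
python3 - <<'E'
from h import *
import pickle
yc=np.radians(-14.8);C=np.array([.539,-.1495,0]);Rc=R.from_euler('z',yc).as_matrix()
bot.move_gripper(.093)
M=tool(yc,0,180); bot.goto(tcp(C+[0,0,.25],M),q(M)); bot.pause(.2)
I=eyes.camera_info("wrist");b=eyes.read_camera("wrist");cv2.imwrite("pics/w4.png",b);pickle.dump(I,open("I4.pkl","wb"))
pts=[C+Rc@np.array(p) for p in((-.075,-.052,.05),(.075,-.052,.05),(.075,.052,.05),(-.075,.052,.05),(.0525,0,.05))]
pp=proj(pts,I);print(pp)
for p in pp: cv2.circle(b,tuple(int(round(8*v)) for v in p),8,(0,0,255),-1,shift=3)
x0,y0=np.maximum(pp.min(0).astype(int)-25,0);x1,y1=pp.max(0).astype(int)+25
cv2.imwrite("pics/w4c.png",cv2.resize(b[y0:y1,x0:x1],None,fx=3,fy=3));print(x0,y0,bot.get_obs()['time_s'])
E
```

```text
[[333.21485145 254.76889586]
 [338.64217359 120.06658036]
 [238.34448436 119.93315732]
 [243.24548554 254.63586251]
 [288.44738698 142.14347066]]
213 94 29.4167
```

View pics/w4c.png

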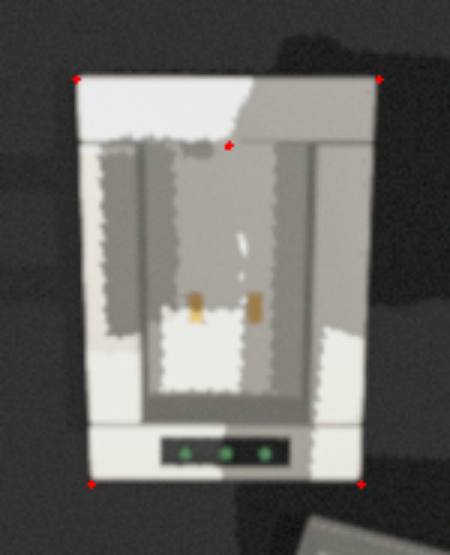

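```bash
python3 - <<'E'
from h import *
import pickle
np.set_printoptions(precision=4,suppress=True)
I1=pickle.load(open("I.pkl","rb"))[0];I4=pickle.load(open("I4.pkl","rb"))
for f,I,c in(("wc",I1,np.array([(172,88),(242,88),(240,183),(176,183)])*1.4),("w4",I4,np.array([(76,76),(378,76),(361,480),(90,480)])/3+[213,94])):
    g=cv2.cvtColor(cv2.imread(f"pics/{f}.png"),cv2.COLOR_BGR2GRAY)
    E=[edge(g,c[i],c[(i+1)%4],I=I,L=5) for i in range(4)]
    Q=np.array([X(E[i],E[(i+1)%4]) for i in range(4)]);print(f,Q.mean(0),[np.linalg.norm(Q[i]-Q[i-1]) for i in range(4)])
E
```

```text
in 40 ang75.72
in 40 ang165.07
in 40 ang74.96
in 40 ang165.42
wc [ 0.5398 -0.1488] [np.float64(0.10471547387882861), np.float64(0.15112788821517423), np.float64(0.10378873214230193), np.float64(0.149747210883144)]
in 40 ang74.33
in 40 ang165.11
in 39 ang75.29
in 40 ang165.06
w4 [ 0.5402 -0.1493] [np.float64(0.10361672680349954), np.float64(0.14900235746536414), np.float64(0.10373060331959467), np.float64(0.15073362362490036)]
```

Both views agree on the charger: (0.540,-0.149), yaw -14.9°. Now I'll pick the pack.

```bash
cat >> h.py <<'E'
YC=np.radians(-14.9);C=np.array([.540,-.149,0]);RC=R.from_euler('z',YC).as_matrix()
E
python3 - <<'E'
from h import *
np.set_printoptions(precision=1,suppress=True)
M=tool(YB,0)
bot.goto(tcp(w(0,0,290),M),q(M)); st("above")
bot.move_linear(tcp(w(0,0,76),M),rate=.15); st("down")
bot.move_gripper(.05); st("grip")
bot.move_linear(tcp(w(0,0,100),M),rate=.08); st("lift")
bot.move_linear(tcp(w(0,0,270),M),rate=.2)
bot.move_linear(tcp(w(-150,0,280),M),rate=.25); st("out")
M=tool(YC,0); bot.goto(tcp(C+[0,0,.20],M),q(M)); bot.pause(.3); st("over charger")
W=eyes.read_camera("wrist");cv2.imwrite("pics/w5.png",W);cv2.imwrite("pics/s5.png",np.hstack([cv2.resize(eyes.read_camera("scene"),(400,320)),cv2.resize(W,(400,320))]))
E
```

```text
above t32.9 F [-0.7 -0.1  0. ] w0.0930 [ -0.1  -0.1 355. ]
down t34.4 F [ 0.3 -0.4 -0.5] w0.0927 [  0.2  -0.3 141.8]
grip t35.1 F [ 0.7 -5.   0.2] w0.0577 [  0.1  -0.4 141.3]
lift t35.5 F [-0.4 -0.4 -6.5] w0.0579 [  0.    0.  165.3]
out t37.3 F [ 0.  -0.1 -6.2] w0.0582 [-150.2    0.1  344.5]
over charger t38.8 F [ 0.3  0.3 -6.6] w0.0579 [-287.4 -126.6  265.3]
```

View pics/s5.png

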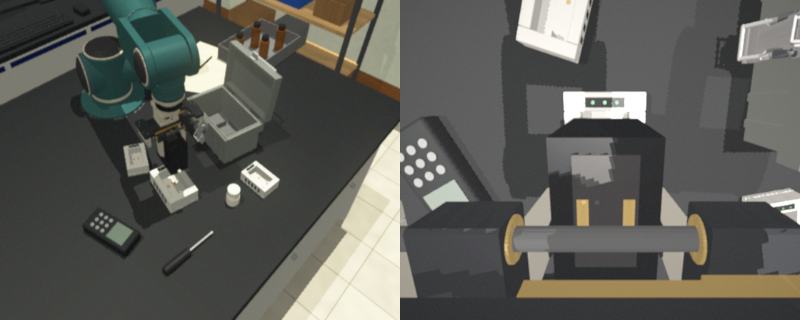

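The pack is held straight over the charger, which shows behind it at (605,100). The pack's top front edge is at row ~137 of the half-scale view. I'll check its x offset in the grip numerically, then insert under force watch.

```bash
python3 - <<'E'
from h import *
np.set_printoptions(precision=1,suppress=True)
I=eyes.camera_info("wrist");o=bot.get_obs();g=cv2.cvtColor(cv2.imread("pics/w5.png"),cv2.COLOR_BGR2GRAY)
print(g[165:200,[240,260]].T)
for p in ((206*1.4,137*420/320),(148*1.4,140*1.3125),(264*1.4,140*1.3125),(183*1.4,200*1.3125),(229*1.4,200*1.3125)):
    print(RC.T@(cast(p,.237,I)[0]-[*o['ee_pos'][:2],0])*1000)
E
```

```text
[[ 44  44  41  42  46  45  48  45  47  46  44  40  44  43  51  83 109 119
  120 120 119 120 116 117 117 119 117 118 118 116 117 113 115 113 114]
 [ 42  47  47  41  40  45  51  47  45  50  46  37  44  44  49  87 113 121
  126 122 121 122 122 121 120 118 121 120 118 118 119 120 117 118 116]]
[-52.4   1.  237. ]
[-51. -27. 237.]
[-51.1  29.  237. ]
[-21.7 -10.8 237. ]
[-21.7  12.9 237. ]
```

```bash
cat > ins.py <<'E'
from h import *
import sys
np.set_printoptions(precision=1,suppress=True)
dx,dy,z0,z1=map(float,sys.argv[1:5])
M=tool(YC,0); p=lambda z:tcp(C+RC@[dx/1e3,dy/1e3,0]+[0,0,z/1e3],M)
bot.move_linear(p(z0),rate=.1,attitude=q(M)); bot.pause(.1)
z=z0
while z>z1+.1:
    z=max(z-3,z1); bot.move_linear(p(z),rate=.05); o=bot.get_obs(); f=RC.T@o['force']; print("%.1f"%z,"F",f,"m",RC.T@o['moment'],"%.1f"%((o['ee_pos'][2]-.065)*1e3))
    if f[2]>6: print("contact");break
st("end")
E
python3 ins.py 0.8 0 124 80
```

```text
121.0 F [ 0.2  0.2 -6.1] m [ 0.1 -0.2  0.1] 120.9
118.0 F [-0.1 -0.8 -6.7] m [ 0.1 -0.2  0. ] 117.7
115.0 F [ 0.1  0.7 -6.6] m [ 0.  -0.1 -0. ] 114.7
112.0 F [ 0.3 -1.5 -6.8] m [ 0.1 -0.1 -0. ] 111.7
109.0 F [ 1.5  0.3 -6.8] m [ 0.  -0.2  0. ] 108.7
106.0 F [-0.6  1.1 -6.6] m [ 0.1 -0.2  0. ] 105.8
103.0 F [-0.1  0.1 -6.8] m [ 0.1 -0.2 -0. ] 102.7
100.0 F [ 0.6  0.9 -6.4] m [ 0.1 -0.1  0. ] 99.7
97.0 F [-0.3  0.5 -7.3] m [ 0.1 -0.2 -0.1] 96.7
94.0 F [-0.5  0.3 -7. ] m [ 0.1 -0.2 -0.1] 93.8
91.0 F [ 0.   0.4 -8.1] m [ 0.1 -0.1 -0. ] 90.8
88.0 F [ 0.4 -0.1 -6.9] m [ 0.  -0.1 -0. ] 87.8
85.0 F [-0.6 -0.8 -7.4] m [ 0.  -0.2  0. ] 84.8
82.0 F [-0.3 -0.5 -7.3] m [ 0.1 -0.1 -0.1] 81.7
80.0 F [ 1.8 -0.9 -4.1] m [-0.1 -0.3  0. ] 80.2
end t43.6 F [-0.9 -1.8 -4.1] w0.0580 [-287.8 -127.6  145.2]
```

It slid straight in and touched the floor at the expected height (force rose from -7 to -4 N). I'll press it 1.5 mm further, release, retreat and check.

```bash
python3 - <<'E'
from h import *
np.set_printoptions(precision=1,suppress=True)
M=tool(YC,0); p=lambda z:tcp(C+RC@[.0008,0,0]+[0,0,z/1e3],M)
for z in (79.4,78.8,78.3):
    bot.move_linear(p(z),rate=.03); o=bot.get_obs(); print(z,o['force'],(o['ee_pos'][2]-.065)*1e3)
    if o['force'][2]>4: break
bot.move_gripper(.08); bot.pause(.2); st("open")
bot.move_linear(p(230),rate=.2); bot.goto(tcp(C+RC@[-.06,-.0,.28],M),q(M)); bot.pause(.2); st("clear")
W=eyes.read_camera("wrist");S=eyes.read_camera("scene");T=eyes.read_camera("top")
cv2.imwrite("pics/s6.png",S);cv2.imwrite("pics/t6.png",T);cv2.imwrite("pics/w6.png",W)
cv2.imwrite("pics/f6.png",np.vstack([np.hstack([cv2.resize(S,(400,300)),cv2.resize(T,(400,300))]),np.hstack([cv2.resize(W,(400,300)),cv2.resize(S[180:300,160:320],(400,300))])]))
I=eyes.camera_info("scene")
print(proj([C+RC@np.array(v) for v in((-.05,-.029,.117),(.05,-.029,.117),(.05,.029,.117),(-.05,.029,.117))],I))
E
```

```text
79.4 [-3.  -1.   6.2] 80.20218573666676
open t44.7 F [ 0.3 -0.2  0.1] w0.0801 [-287.7 -127.5  144.4]
clear t46.2 F [ 0.5 -0.2 -0.4] w0.0804 [-287.   -67.   343.3]
[[220.7 208.5]
 [241.2 236.9]
 [263.9 226.8]
 [242.7 199.4]]
```

View pics/f6.png

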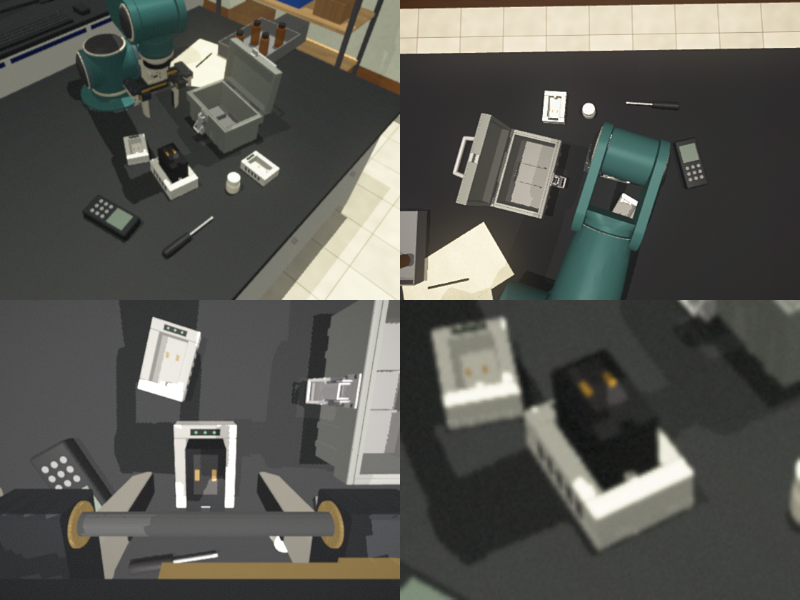

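The pack is seated with its top corners within about 1 px of the projected home pose. The lid is standing open and the bystanders look unmoved. I'll do a quick numeric check on the bystanders, then hand in.

```bash
python3 - <<'E'
from h import *
a=cv2.imread("pics/scene0.png",0);b=cv2.imread("pics/s6.png",0)
for n,(x,y,w_,h) in dict(jar=(310,235,35,40),meter=(110,268,92,70),driver=(222,298,82,66)).items():
    (s,r)=cv2.phaseCorrelate(a[y:y+h,x:x+w_].astype(np.float32),b[y:y+h,x:x+w_].astype(np.float32));print(n,np.round(s,2),round(r,2))
order.hand_in();print(bot.get_obs()['time_s'])
E
```

```text
jar [-0.03 -0.05] 1.0
meter [-0.01  0.06] 0.89
driver [-0.02  0.02] 1.06
the job is handed in; nothing more can be done
the job is handed in; nothing more can be done
```

The battery pack is on charge in the large charger (150 x 104 mm). I raised the latch lever until the wire loop came free, swung the lid up by its handle to about 1.66 rad, lifted the pack out and lowered it in, then handed the job in. The clock read 46.2 s on my last state reading.

- **Seating:** the pack went in without resistance, and the floor stopped it at a grip height of 80.2 mm (80 expected). I pressed it to about 6 N before letting go, and its top corners in the scene view were within about 1 px of the predicted home pose.
- **Forces:** they stayed low at every point I read them, about 10 N at most.
- **Bystanders and lid:** the jar, meter and screwdriver shifted less than 0.1 px between the first and last scene pictures. The last pictures show the lid still standing open and the gripper clear of everything.
- **One small disagreement:** a picture of the held pack suggested it sat 1–2 mm off in x in the grip. I corrected for about half of that, and the pack went in cleanly. No check failed.

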